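# Hang the specimen tray on the bench rail and load it

## Robot

A 7-joint arm with a two-finger parallel gripper is mounted at the origin on the work surface. World frame = base frame: x ahead of the robot, y to its left, z up, the work surface at z = 0. Lengths are in m, angles in rad, forces in N, time in s.
With the tool pointing down it reaches from about 0.4 to 0.9 m from the base axis. Payload 5.5 kg.
Tool frame: the origin (TCP) lies midway between the tips of the shut fingers; the grasp point (between the pads) lies 19 mm behind it (manip.grip_depth is the distance from the TCP to the grasp point, in m); z points along the fingers, y is the line along which they close (so a half turn about z gives the same grasp; the last joint's range is limited). The gripper opens to 92 mm and grips with 3 to 60 N. Pads are 19 mm wide; open, the fingers measure 130 mm over their backs; the gripper's body (75 mm by 190 mm) begins 47 mm behind the grasp point.
Start: joints at [1.6, 0.501, -0.427, 1.55, 0.221, 1.138, -0.21], TCP at [0.151, -0.632, 0.227] pointing down, gripper open.
Joint ranges: [-2.88, 2.88], [-0.31, 2.03], [-1.54, 1.56], [0.2, 2.42], [-1.41, 4.55], [0.19, 2.02], [-2.57, 2.57]. Speed limits (rad/s): [2.57, 2.57, 3.14, 3.14, 3.14, 3.14, 3.14].

## Interface

Orientations are given as a unit quaternion [x, y, z, w].
In Python, from bench import manip, effector, viewer gives the robot as it stands. Calls block until the motion is done:
- manip.move_pose(position, orientation): joint-space move of the TCP to a pose.
- manip.servo_line(position, ori=None, vel=0.15): straight line of the TCP; ori=None keeps the orientation; vel is the mean speed in m/s.
- manip.movej(angles): joint-space move.
- effector.open_jaws() and effector.close(f_grip=None): open the fingers fully, or close them until they stop; f_grip is the grip in N (None keeps the last).
- manip.sleep(seconds).
- manip.solve_ik(position, orientation): joint angles nearest the present ones, or None.
- viewer.get_image(name): name is "scene" or "top"; returns the picture (480x640x3 uint8, red, green, blue); there is no depth.
- viewer.get_calibration(name): a dict with "vfov" (degrees; the focal length in pixels is half the picture's height over the tangent of half this angle, whatever the lens; pixels are square), "cx", "cy" (the principal point, pixels), "eye" and "attitude" of the camera in the world. Camera axes: x right, y down, z forward; pixel columns grow to the right and rows downward; lengths in m; the calibration is good to about 2 mm. A picture is of the moment at which its call begins. get_calibration takes no time and is no camera call.
A pose or a line that the arm cannot do raises manip.PlanningError and nothing moves.
- manip.hand_in(): hands the job in; it is judged then, once.
Readings, each from a call of its own:
- manip.current_clock(): time.
- manip.current_q(): joint angles.
- manip.current_joint_velocities(): joint speeds.
- manip.current_tau(): joint torques, N m.
- manip.current_tool_pos(): TCP position.
- manip.current_tcp_rot(): TCP orientation.
- manip.current_force(): force on the tool from outside, world axes, zero at the start.
- manip.current_wrist_torque(): the same for the moment, N m.
- manip.current_finger_gap(): finger opening in m.
- manip.current_gripper_force(): force on a finger pad.
Only numpy, scipy, OpenCV 4.12 (cv2) and the standard library are available. Lean on these libraries where they do the work, as an engineer would, in place of code of your own. Each camera call takes 0.05 s, during which the arm holds its last target. There are 200 camera calls.

## Task

Hang the empty hook-on tray that stands on the bench on a free stretch of the accessory rail, clear of the tray already hanging there: lift its hook over the rail's front lip and lower it gently until it is fully seated behind the lip. Stand the small black mounted specimen in this tray, polished face up as it is now. Drop nothing, and leave the other tray, the reference block, the bottle and the brush where they are.

Things in the scene. Friction and masses are not known exactly. Their poses are not given: they have to be found in the camera images.
- tray: Empty hook-on tray of 3 mm steel sheet, 0.2 to 0.4 kg, standing on the bench. Origin: centre of its underside; z up, y along its width, +x to its back, where the hook is. Base 80 (x) by 100 (y) mm; floor top at z 3; front and side walls 3 thick, tops at z 15. Back plate: outer face at x +40, 100 wide up to z 35, then 60 wide up to the crown. Hung and let go, it leans forward 1 to 4 degrees.
- tray_grip (a point): On the tray, frame as the tray, at (43.5, 0, 92) mm in it: inside the black block grip that stands on the crown. The block is 14 (x) by 44 (y) by 36 mm tall, z 70 to 106, centred at x 43.5
- tray_crown (a point): On the tray, at (43.75, 0, 67) mm: middle of the underside of the hook's crown, a 3 mm plate, 60 wide, running back from the back plate (outer face x 40) to x 50.5. Seated, it lies on the rail's lip
- tray_hook (a point): On the tray, at (49, 0, 52) mm: tip of the 60 mm wide flange that hangs from the crown's rear edge, inner face x 47.5, lowest 6 mm flared back to x 54, lowest point z 50.5. The slot between back plate and flange, 7.5 mm (11 at its mouth), goes over the 4 mm lip. Seated, this point is some 15 mm below the lip's top, behind it
- rail: Aluminium accessory rail, fixed, on two posts. Origin: on the bench, straight below the front face of the lip, mid-length; y along the rail, z up, +x to the rear, away from the robot. 520 mm long, y -260 to 260, black end caps. Posts behind it at y -190 and 190. A seated tray is on the robot's side (-x), its axes parallel to the rail's, its origin at about x -40, z 98 (97 let go)
- rail_lip (a point): On the rail, frame as the rail, at (2, 0, 165) mm: top of the lip, mid-length. The front plate is x 0 to 4, z 97 to 165; its rounded upper edge is the anti-jump lip
- rail_channel (a point): On the rail, at (12, 0, 147) mm: floor of the channel behind the lip, 18 mm below the lip's top; the channel is x 4 to 20; its rear wall x 20 to 24 rises to z 171
- hung_tray: A second tray of the same shape, size and axes that already hangs on the rail, within 150 mm of its middle, with two specimens fixed in it (up to 28 mm above its underside). Origin: centre of its underside
- specimen: The specimen to load: black resin cylinder, 30 mm diameter, 25 mm tall, a small steel piece in its polished top face; about 55 g; standing on the bench. Origin: centre of its underside, z up
- ref_block: Bystander: bright steel hardness reference block, a disc of 60 mm diameter, 12 mm tall, lying flat; origin: centre of its underside
- bottle: Bystander: closed amber bottle, 52 mm diameter, 125 mm tall, standing; origin: centre of its underside
- brush: Bystander: small brush, 170 mm long, lying on the bench along its own x; origin: at its underside, mid-length
Things that resemble listed ones, but are neither listed nor needed, are in the scene too. Leave any pink or red look-alike of the tray alone.

How it is judged:
On the way:
1. the tray's hook is seated behind the rail's lip (z of tray_hook in the frame of rail below 0.154 m and x of tray_hook in the frame of rail between 0.004 and 0.02 m), for 0.2 s.
At the end, for the whole second after the job is handed in: The tray hangs level on the rail (within 0.14 rad, along it within 0.08 rad), its hook's tip behind the lip and at least 11 mm below the lip's top, not touching the other tray. The specimen stands flat on this tray's floor, polished face up. Both are at rest (all of step 1 and y of tray_hook in the frame of rail between -0.225 and 0.225 m and angle between the y axis of tray and the y axis of rail, either way round below 0.08 rad and angle between tray's own z axis and vertical below 0.14 rad and contact force between tray and hung_tray below 0.1 N and x of specimen in the frame of tray between -0.03 and 0.03 m and y of specimen in the frame of tray between -0.04 and 0.04 m and z of specimen in the frame of tray between 0 and 0.007 m and angle between the z axis of specimen and the z axis of tray, either way round below 0.12 rad and angle between specimen's own z axis and vertical below 0.25 rad and linear speed of each of tray, specimen below 0.02 m/s).
It fails at once if the other hanging tray is shifted by more than 12 mm (distance of hung_tray from where it was at the start of the episode above 0.012 m).
It fails at once if the reference block, the bottle or the brush is moved by more than 15 mm (distance of any of ref_block, bottle, brush from where it was at the start of the episode above 0.015 m).
It fails at once if the tray is dropped (moves at more than 0.35 m/s while not held, as when let fall from 10 mm or more) (contact force between the fingers and tray below 1 N and linear speed of tray above 0.35 m/s).
It fails at once if the specimen is dropped (falls freely at more than 0.5 m/s, as from 13 mm) (contact force between specimen and anything else below 0.05 N and linear speed of specimen above 0.5 m/s).
It fails at once if the tray is forced or slammed against the rail with more than 60 N (contact force between tray and rail above 60 N).
It also fails if it takes over 64 s, if anything falls off the work surface, if the arm or the gripper's body presses on something with over 40 N, if the wrist force passes 120 N, or if a joint passes its speed limit or range.

## Working session

There is one attempt and no reset: what is moved stays moved. The work goes in short steps, each a Python script; the robot and the scene stay as the last script left them, time stands still between calls to the robot, and variables do not carry over. Pictures are saved under pics/ and viewed, at most 11 in all, crops included, and the job is handed in when it is done.

```bash
ls; mkdir -p pics; python3 - <<'E'
from bench import manip, effector, viewer
import cv2
for n in("scene","top"):
    cv2.imwrite(f"pics/{n}0.png",viewer.get_image(n)[...,::-1]); print(viewer.get_calibration(n))
print(manip.current_tcp_rot(),manip.current_clock(),manip.current_finger_gap())
E
```

```text
pics
{'vfov': 50.49271545153239, 'cx': 322.62915852389665, 'cy': 243.15275893015732, 'eye': array([ 1.16140572, -0.25967836,  1.09419881]), 'attitude': array([ 0.78705303,  0.52125615, -0.17506078, -0.27963062])}
{'vfov': 54.45626873218376, 'cx': 315.9710575545378, 'cy': 236.80193843590297, 'eye': array([0.3696949 , 0.02982439, 1.27577056]), 'attitude': array([-0.69767848,  0.71439168, -0.02977026,  0.04475484])}
[ 9.93171783e-01  1.16658041e-01 -7.39404025e-05 -8.40425012e-04] 0.1 0.09164642677118205
```

View pics/scene0.png

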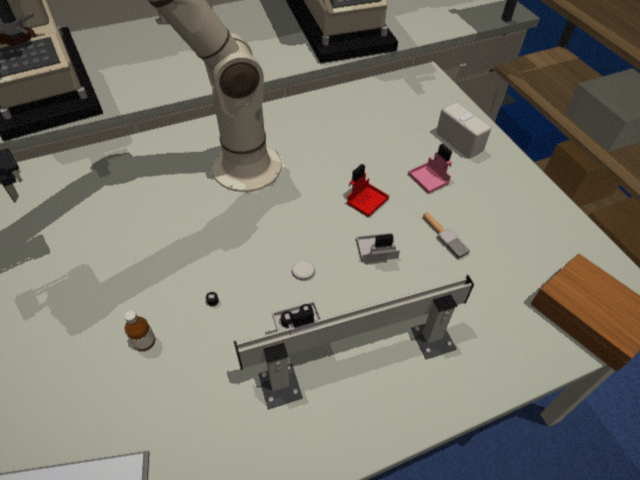

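View pics/top0.png

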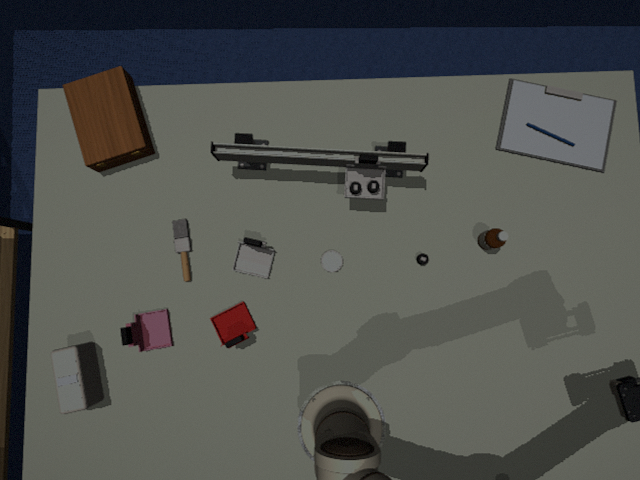

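The scene view shows the grey tray near (378,246), the specimen at (212,298) and the hung tray at (298,318). In the top view the tray is at (255,260) with its grip at (253,241). The specimen is at (423,259), the rail runs from (213,150) to (427,160), and the hung tray is at (366,183). Next I'll enlarge crops to get precise pixels.

```bash
cat > h.py <<'E'
import numpy as np, cv2
from scipy.spatial.transform import Rotation as R
from bench import manip, effector, viewer
def cam(n):
    c=viewer.get_calibration(n); f=240/np.tan(np.radians(c['vfov'])/2)
    return c['eye'],R.from_quat(c['attitude']).as_matrix(),f,c['cx'],c['cy']
def ray(n,u,v):
    e,M,f,cx,cy=cam(n); d=M@[(u-cx)/f,(v-cy)/f,1]; return e,d/np.linalg.norm(d)
def plane(n,u,v,z):
    e,d=ray(n,u,v); return e+d*(z-e[2])/d[2]
def proj(n,p):
    e,M,f,cx,cy=cam(n); q=M.T@(np.asarray(p)-e); return np.array([cx+f*q[0]/q[2],cy+f*q[1]/q[2]])
def tri(us,ut):
    A=[];b=[]
    for n,u in(("scene",us),("top",ut)):
        e,d=ray(n,*u); P=np.eye(3)-np.outer(d,d); A.append(P); b.append(P@e)
    return np.linalg.lstsq(np.vstack(A),np.hstack(b),rcond=None)[0]
def crop(n,x,y,w,h,s,name,img=None):
    img=viewer.get_image(n)[...,::-1] if img is None else img
    c=cv2.resize(img[y:y+h,x:x+w],None,fx=s,fy=s,interpolation=cv2.INTER_CUBIC)
    c=np.clip(c*1.5,0,255).astype(np.uint8)
    for k in range(0,w,20): cv2.putText(c,str(x+k),(k*s,8),0,.3,(0,255,255)); cv2.line(c,(k*s,10),(k*s,14),(0,255,255))
    for k in range(20,h,20): cv2.putText(c,str(y+k),(0,k*s),0,.3,(0,255,255))
    cv2.imwrite(f"pics/{name}.png",c)
E
python3 - <<'E'
from h import *
t=cv2.imread("pics/top0.png"); s=cv2.imread("pics/scene0.png")
crop("top",205,130,240,150,3,"tc",t); crop("scene",200,220,280,180,2,"x",s)
a=t[225:285,225:285]; b=s[220:280,340:410]
z=lambda i:np.clip(cv2.resize(i,None,fx=5,fy=5,interpolation=cv2.INTER_CUBIC)*1.4,0,255).astype(np.uint8)
h=np.zeros((300,660,3),np.uint8); h[:,:300]=z(a); h[:,310:660]=z(b)
cv2.imwrite("pics/tray.png",h)
c=s[265:385,225:480]; cv2.imwrite("pics/rail.png",cv2.resize(c,None,fx=3,fy=3,interpolation=cv2.INTER_CUBIC))
E
```

```text
(no output)
```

View pics/tc.png

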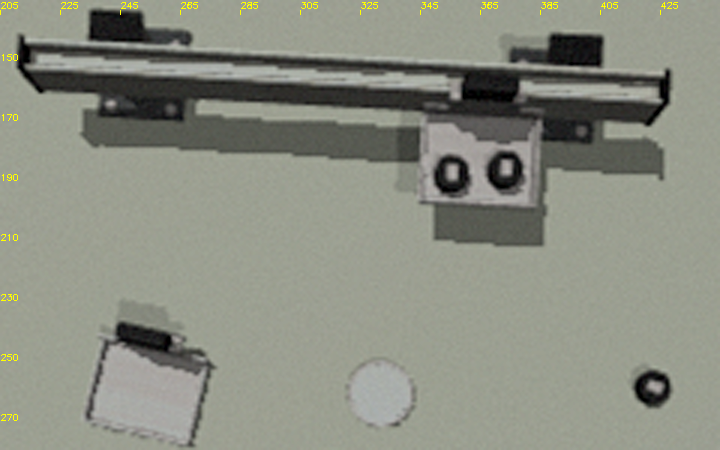

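View pics/tray.png

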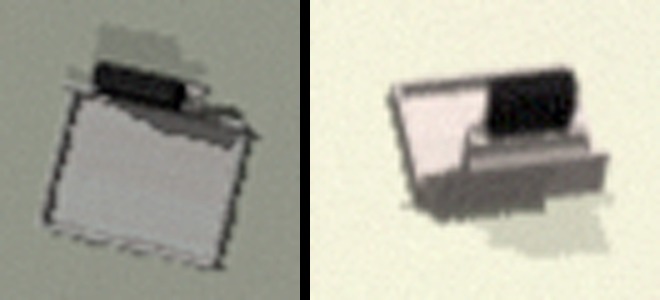

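View pics/rail.png

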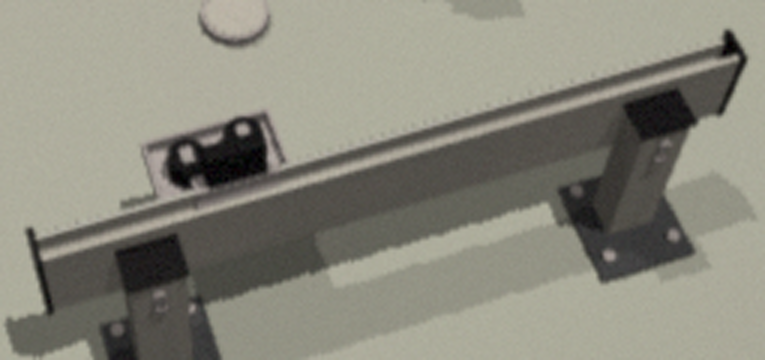

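The crops show the tray corners, at crop pixels (78,90), (255,133), (220,267) and (47,225). They also show the rail lip and front face (dark band below the bright lip) and the hung tray's grip block around (368,159). Next I'll take sub-pixel measurements.

```bash
python3 - <<'E'
from h import *
t=cv2.imread("pics/top0.png"); s=cv2.imread("pics/scene0.png")
gt=t.mean(2); gs=s.mean(2)
for c in (240,280,320,410): print("top",c,gt[140:168,c-1:c+2].mean(1).astype(int))
for c in (330,360,420): print("scn",c, 270, gs[270:345,c].astype(int))
def blob(i,x,y,w,h,th):
    m=(i[y:y+h,x:x+w].max(2)<th).astype(np.uint8)
    n,l,st,ce=cv2.connectedComponentsWithStats(m)
    for k in range(1,n):
        if st[k,4]>40:
            pts=np.argwhere(l==k)[:,::-1].astype(np.float32)+[x,y]
            print(st[k]+[x,y,0,0,0],ce[k]+[x,y],cv2.minAreaRect(pts.astype(np.float32)))
print("tray grip top");blob(t,235,232,40,20,50)
print("tray grip sc");blob(s,365,225,40,28,50)
print("hung grip top");blob(t,350,150,35,15,50)
print("spec");blob(t,410,248,30,25,70);blob(s,200,285,30,25,70)
# tray corners wall tops from top view
o=lambda p:(np.array(p)+.5)/5-.5+225
for p in((78,90),(255,133),(220,267),(47,225)): print(o(p),plane("top",*o(p),.015))
E
```

```text
top 240 [ 16  19  13  33 106  81  36  25  45  64 105 115 104 111  65  23  28  29
  30  30  30  33  40  55  80  58  32  24]
top 280 [102 102 101 103 101 102 114  88  43  25  45 104 115 114  98 112  69  24
  30  32  32  29  29  56  96 104 103 103]
top 320 [101 103 103 102 103 102 102 102 111  93  49  25  44  55 103 115  99 113
  71  30  29  29  29  31  28  43  93 103]
top 410 [102 101 102 102 101 101 101 102 102 102 101 101 103 110  75  33  27  45
  94 111 112 100 113  68  23  30  30  30]
scn 330 270 [168 168 170 168 169 167 170 169 165 170 167 169 170 165 167 167 169 169
 171 167 169 169 168 170 166 168 168 167 168 170 167 167 169 169 169 165
 168 169 167 169 168 167 166 166 166 167 174 162 114  77  77  91 126 159
 174 146  92  77  78  78  77  81  78  78  81  78  78  76  77  78  79  74
  82  92  86]
scn 360 270 [167 169 170 166 169 168 169 168 168 170 169 170 167 168 167 166 167 170
 166 168 169 168 168 165 167 166 168 168 167 168 169 168 171 166 169 166
 166 163 158 145  86  75  83 111 148 166 150 103  80  81  78  80  80  78
  79  77  78  78  77  78  78  81  80  81  94  96  92  95  9
[... 505 characters left out ...]
239502)
tray grip sc
[375 235  18  13 190] [383.58947368 240.55263158] ((383.5, 241.0), (12.0, 17.0), 90.0)
hung grip top
[350 152  35  13 304] [366.83223684 158.39473684] ((367.0, 158.0), (12.0, 34.0), 90.0)
spec
[416 253  13  13 106] [421.94339623 259.03773585] ((422.25006103515625, 258.7500305175781), (11.31370735168457, 12.020814895629883), 45.0)
[206 292  13  14 111] [211.91891892 299.36036036] ((211.6470947265625, 298.5882873535156), (13.581995010375977, 11.156637191772461), 75.96376037597656)
[240.2 242.6] [0.49270936 0.26191077 0.015     ]
[275.6 251.2] [0.46688446 0.16557054 0.015     ]
[268.6 278. ] [0.39482509 0.18547539 0.015     ]
[234.  269.6] [0.41964821 0.27916404 0.015     ]
```

```bash
python3 - <<'E'
from h import *
P=[]
for u,v in((240,154.0),(280,156.0),(320,158.0),(410,163.0)): P.append(plane("top",u,v,.1645))
P=np.array(P);print("lip front",P); 
p=np.polyfit(P[:,1],P[:,0],1); print(p,np.degrees(np.arctan(p[0])))
for u,v in((330,325.5),(360,316.7),(420,299.45)): 
    q=plane("scene",u,v,.171); print("rear edge",q,"dx to lip line",q[0]-np.polyval(p,q[1]))
# rail ends at top view (end caps, lip level) 
for u,v in((218,155),(424,165)): print("end",plane("top",u,v,.165))
c=np.array([.4435,.2230,0]); y=np.radians(-14.7); M=R.from_euler('z',y).as_matrix()
bx=[[i,j,k] for i in(.0365,.0505) for j in(-.022,.022) for k in(.070,.106)]
for n,im in(("top",(244,263,237,247)),("scene",(375,392.5,235,247.5))):
    q=np.array([proj(n,c+M@b) for b in bx]); print(n,q.min(0),q.max(0),"seen",im)
for n,i in(("top",(240.2,242.6)),("top",(275.6,251.2)),("top",(268.6,278.)),("top",(234,269.6))): pass
for X,Y in((.04,.05),(.04,-.05),(-.04,-.05),(-.04,.05)): print("corner",proj("top",c+M@[X,Y,.015]),proj("top",c+M@[X,Y,0]))
print("hung grip ray z=.204", [plane("top",u,v,.185) for u,v in((358.5,159.5),(377.5,159.5))])
print("spec top-blob",plane("top",422.2,259,.0125),"scene",plane("scene",211.9,298.7,.0125))
def circ(n,x,y,w,h):
    pass
s0=plane("top",422.2,259,.0125)
for n,seen in(("top",(416,428,253,265)),("scene",(206,218,292,305))):
    a=np.linspace(0,6.28,40); q=np.array([proj(n,[s0[0]+.015*np.cos(t),s0[1]+.015*np.sin(t),z]) for t in a for z in(0,.025)]); print("spec",n,q.min(0),q.max(0),seen)
d=.004
for xy in((-.15,.1),): pass
E
```

```text
lip front [[ 0.6962793   0.23371152  0.1645    ]
 [ 0.68842298  0.13557131  0.1645    ]
 [ 0.68060481  0.0379077   0.1645    ]
 [ 0.66191251 -0.18005666  0.1645    ]]
[0.08318722 0.67708124] 4.755327489516625
rear edge [ 0.69664313 -0.02711529  0.171     ] dx to lip line 0.021817532821512553
rear edge [0.7018494  0.03888183 0.171     ] dx to lip line 0.021533689663779887
rear edge [0.71346076 0.17589954 0.171     ] dx to lip line 0.02174692785233734
end [0.69518693 0.28777867 0.165     ]
end [ 0.65586937 -0.21349417  0.165     ]
top [244.1952478  236.92229916] [264.26372153 247.44697542] seen (244, 263, 237, 247)
scene [371.99786743 234.27636465] [391.65657893 249.25296339] seen (375, 392.5, 235, 247.5)
corner [240.45076451 241.80146031] [241.44827672 242.31455728]
corner [275.98547889 250.22872403] [276.57307716 250.64560071]
corner [268.86621372 278.99933127] [269.54073797 279.08192128]
corner [233.13924561 270.41551416] [234.22810108 270.59793817]
hung grip ray z=.204 [array([ 0.66855683, -0.05410319,  0.185     ]), array([ 0.66725881, -0.0993521 ,  0.185     ])]
spec top-blob [ 0.43642344 -0.22997671  0.0125    ] scene [ 0.4338735  -0.22788936  0.0125    ]
spec top [415.74573253 253.12391591] [428.80350451 264.76727722] (416, 428, 253, 265)
spec scene [204.42353512 291.94392272] [218.18635785 307.59864413] (206, 218, 292, 305)
```

```bash
cat >> h.py <<'E'
def down(phi):  # tool down, closing line at angle phi; pick the half turn with the more central last joint
    return [R.from_matrix(np.column_stack([(-np.sin(a),np.cos(a),0),(np.cos(a),np.sin(a),0),(0,0,-1)])).as_quat() for a in(phi,phi+np.pi)]
def best(pos,phi):
    c=[(abs(q[6]),o) for o in down(phi) if (q:=manip.solve_ik(pos,o)) is not None]
    return min(c,key=lambda k:k[0])[1]
RY=np.radians(-4.755)
E
python3 - <<'E'
from h import *
y=np.radians(-14.7); b=np.array([.4435,.2230,0])+R.from_euler('z',y).apply([.0435,0,0])
o=best([*b[:2],.3],y)
p=manip.current_tool_pos(); manip.servo_line([p[0],p[1],.34],vel=.2)
manip.move_pose([*b[:2],.30],o); print(manip.current_q(),manip.current_clock())
manip.servo_line([*b[:2],.13],vel=.2); print(b)
t=viewer.get_image("top")[...,::-1];s=viewer.get_image("scene")[...,::-1]
z=lambda i:cv2.resize(i,None,fx=4,fy=4,interpolation=cv2.INTER_CUBIC)
cv2.imwrite("pics/pre.png",np.hstack([z(t[190:290,215:305]),z(s[190:290,335:425])]))
E
```

```text
[ 0.52765385  0.46090242 -1.29013643  1.74652156  0.4611146   1.28944444
 -1.12734033] 3.9917
[0.48557615 0.21196153 0.        ]
```

View pics/pre.png

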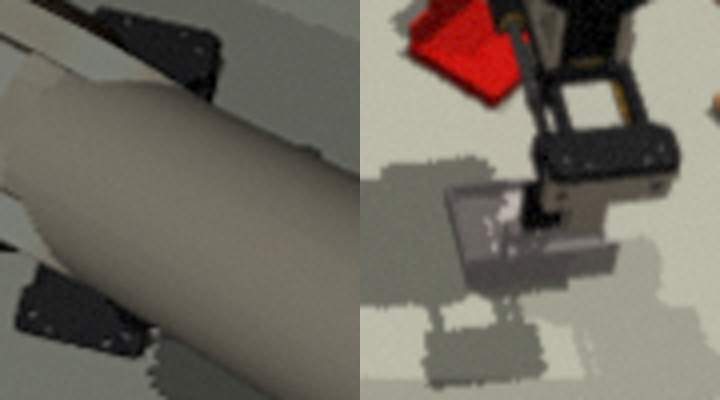

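The scene view shows the open fingers straddling the grip block near crop pixel (545,210), so I can descend and grasp.

```bash
python3 - <<'E'
from h import *
y=np.radians(-14.7); b=np.array([.4435,.2230,0])+R.from_euler('z',y).apply([.0435,.002,0])
manip.servo_line([*b[:2],.079],vel=.08); print(manip.current_force())
effector.close(50); print("gap",manip.current_finger_gap(),manip.current_gripper_force(),manip.current_force())
manip.servo_line([*b[:2],.10],vel=.08); manip.sleep(.3)
print("lift",manip.current_force(),manip.current_wrist_torque(),manip.current_finger_gap(),manip.current_tool_pos())
# target above lip: block centre at rail x=0.5mm, origin z such that hook bottom 20 mm above lip top
ty=.12; n=np.array([np.cos(RY),np.sin(RY)]); L=np.array([.678+.0832*ty,ty])
g=L+.0005*n; ztcp=.165+.020-.0505+.079
o=best([*g,ztcp],RY); print(manip.solve_ik([*g,ztcp],o))
manip.servo_line([*b[:2],ztcp+.04],vel=.15)
g0=g-.06*n
manip.move_pose([*g0,ztcp+.02],o); manip.sleep(.3)
print(manip.current_tool_pos(),manip.current_force(),manip.current_clock())
t=viewer.get_image("top")[...,::-1];s=viewer.get_image("scene")[...,::-1]
cv2.imwrite("pics/h_t.png",t);cv2.imwrite("pics/h_s.png",s)
z=lambda i:cv2.resize(i,None,fx=3,fy=3,interpolation=cv2.INTER_CUBIC)
cv2.imwrite("pics/held.png",np.hstack([z(t[110:270,210:340]),z(s[200:360,320:450])]))
E
```

```text
[-0.14148992 -0.01141436 -0.12841788]
gap 0.013491715555168286 49.935895800590515 [-0.85583047 -0.17381928  2.49631342]
lift [ 0.54326141 -0.31625058 -2.98581974] [-0.03766292 -0.16683174 -0.01651943] 0.013549067996726146 [0.48585071 0.21376461 0.09969544]
[ 0.41571854  0.81233598 -1.07305106  1.4112075   0.71530464  1.33576737
 -0.76906583]
[0.62821835 0.12583561 0.23402754] [-1.36008784 -0.3251158  -2.69105219] 9.975
```

View pics/held.png

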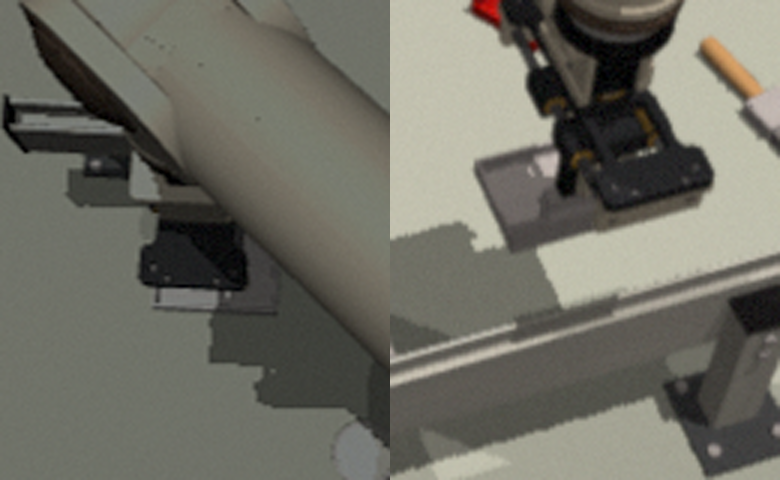

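The scene view shows the tray held level and parallel to the rail, about 60 mm in front of it. Now the guarded hooking: enter the mouth, probe to centre the slot, then lower.

```bash
cat >> h.py <<'E'
n2=np.array([np.cos(RY),np.sin(RY),0])
def guard(p0,d,dist,step,lim,F0,vel=.03):
    "step along d until force change along d exceeds lim; returns travelled, contact"
    s=0
    while s<dist-1e-6:
        s+=step; manip.servo_line(p0+d*s,vel=vel)
        f=(manip.current_force()-F0)@d
        if f<-lim: return s,f
    return s,0
E
python3 - <<'E'
from h import *
ty=.12; L=np.array([.678+.0832*ty,ty,0]); g=L+.0005*n2
off=.079-.0505+.165   # tcp z when hook bottom is at lip top
p=np.array([*g[:2],off+.02]); 
manip.servo_line([*(g-.06*n2)[:2],p[2]+.02],vel=.1)
manip.servo_line([p[0],p[1],p[2]+.02],vel=.08); manip.servo_line([p[0],p[1],off+.004],vel=.06); manip.sleep(.3)
F0=manip.current_force(); p[2]=off+.004; print("F0",F0,manip.current_tool_pos()-p)
dz=np.array([0,0,-1.]); s,f=guard(p,dz,.009,.0015,5,F0); print("lower",s,f)
p=p+dz*s
if not f:
    s,f=guard(p,n2,.009,.0007,3,F0); print("probe +x (back plate to lip)",s*1e3,f,manip.current_force()-F0)
print(manip.current_tool_pos(),p,manip.current_clock())
E
```

```text
F0 [-0.3273936  -0.24504941 -2.14713299] [1.71208294e-04 7.64436561e-05 4.08762331e-04]
lower 0.009 0
probe +x (back plate to lip) 1.4 -4.370436334937111 [-4.37675665  0.10547407  1.36192851]
[0.6890537  0.11999641 0.18842288] [0.68848228 0.11995855 0.1885    ] 14.275
```

```bash
python3 - <<'E'
from h import *
F0=np.array([-.33,-.245,-2.15])
c=manip.current_tool_pos(); p=np.array([.68848,.11996,.1885])
s,f=guard(p,-n2,.009,.0007,3,F0); a=manip.current_tool_pos(); print("probe -x",s,f,"play mm",(c-a)@n2*1e3,manip.current_force()-F0)
E
```

```text
probe -x 0.0056 -3.216819644173696 play mm 5.543331809523033 [ 3.22543157 -0.0300275  -0.07763615]
```

Total play is 5.5 mm, so the lip is inside the hook's mouth. Next: centre the tray and lower it until it seats.

```bash
python3 - <<'E'
from h import *
p=np.array([.68905,.12,.1885])-.0018*n2; manip.servo_line(p,vel=.02); manip.sleep(.2)
F0=manip.current_force(); print(F0)
s,f=guard(p,np.array([0,0,-1.]),.016,.001,3,F0,vel=.02); print("lower",s,f,manip.current_tool_pos(),manip.current_force()-F0,manip.current_clock())
E
```

```text
[-0.65353123  0.40635891 -2.39039542]
lower 0.012000000000000004 -4.571075986727557 [0.68736201 0.12022314 0.17708786] [-0.68147278 -0.6973631   4.57107599] 19.8417
```

It seated at TCP z 0.177, which is the predicted height. I'll release, retreat and check.

```bash
python3 - <<'E'
from h import *
effector.open_jaws(); manip.sleep(.2); print(manip.current_force())
p=manip.current_tool_pos(); manip.servo_line([p[0],p[1],.24],vel=.1); manip.servo_line([p[0]-.05,p[1]-.02,.33],vel=.25)
s0=[.4355,-.2293]
o=best([*s0,.2],RY+np.pi/2); manip.move_pose([*s0,.15],o); manip.sleep(.2)
print(manip.current_q(),manip.current_clock(),manip.current_tool_pos())
t=viewer.get_image("top")[...,::-1];s=viewer.get_image("scene")[...,::-1]
cv2.imwrite("pics/r_t.png",t);cv2.imwrite("pics/r_s.png",s)
z=lambda i,w,h:cv2.resize(i,(w,h),interpolation=cv2.INTER_CUBIC)
cv2.imwrite("pics/rel.png",np.vstack([np.hstack([z(t[130:210,205:325],420,280),z(s[250:350,320:440],336,280)]),z(s[230:330,190:460],756,280)]))
E
```

```text
[-0.07261515 -0.12037922  0.69979436]
[ 1.47260136  0.84372256 -1.47137065  1.99251745  0.91196066  1.22377437
  1.12624521] 24.5083 [ 0.43616445 -0.22875039  0.15026982]
```

View pics/rel.png

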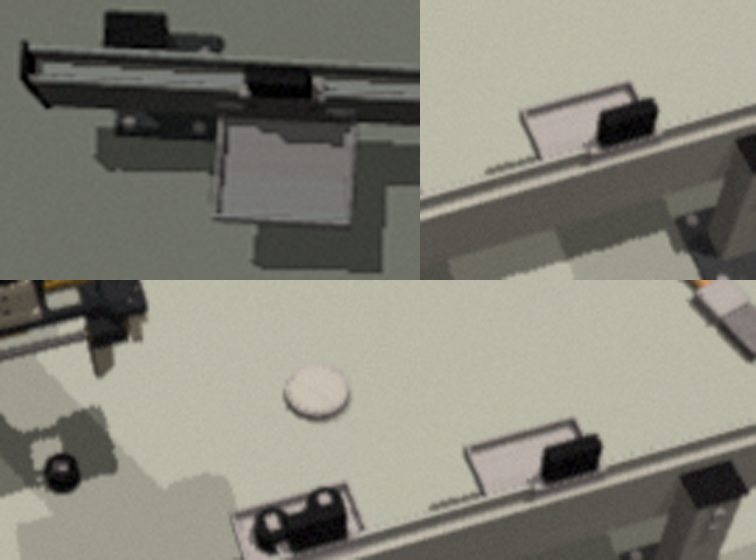

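The tray hangs on the rail (grip at about (283,153) in the top view), well clear of the other tray. The specimen still stands under the gripper, so I'll pick it by its upper part.

```bash
python3 - <<'E'
from h import *
s0=[.4353,-.2291]
print("hung at",plane("top",286.0,192.8,.108),plane("top",286,180,.1))
manip.servo_line([*s0,.06],vel=.15); manip.servo_line([*s0,.0145],vel=.05); print(manip.current_tool_pos(),manip.current_force())
effector.close(20); print("gap",manip.current_finger_gap(),manip.current_gripper_force())
manip.servo_line([*s0,.03],vel=.04); manip.sleep(.3); print("gap",manip.current_finger_gap(),manip.current_force(),manip.current_clock())
t=viewer.get_image("top")[...,::-1];s=viewer.get_image("scene")[...,::-1]
z=lambda i:cv2.resize(i,None,fx=5,fy=5,interpolation=cv2.INTER_CUBIC)
cv2.imwrite("pics/grip.png",z(s[250:330,170:260]))
E
```

```text
hung at [0.60817076 0.12701973 0.108     ] [0.64324326 0.12715948 0.1       ]
[ 0.43557793 -0.22909774  0.01475235] [ 0.46459486 -0.00388293  0.56900152]
gap 0.029327676925368546 19.99999612569809
gap 0.029159011599617535 [-0.04399307 -0.55591608 -0.28420596] 28.25
```

View pics/grip.png

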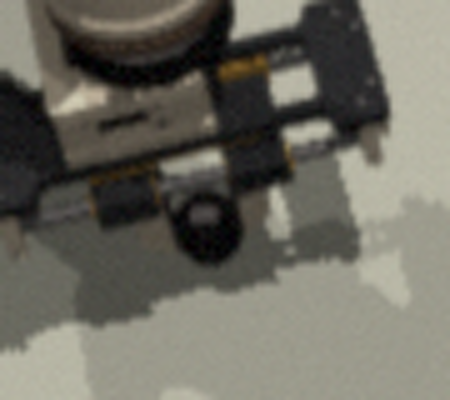

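The scene crop shows the specimen gripped near its top at (207,225), face up and upright. Now carry it high and lower it into the tray.

```bash
python3 - <<'E'
from h import *
p=manip.current_tool_pos(); manip.servo_line([p[0],p[1],.30],vel=.2)
T=np.array([.6325,.1265,.30]); o=best(T,RY+np.pi/2); print(manip.solve_ik(T,o))
manip.move_pose(T,o); print("gap",manip.current_finger_gap())
manip.servo_line([T[0],T[1],.16],vel=.15); manip.servo_line([T[0],T[1],.122],vel=.05); manip.sleep(.3)
F0=manip.current_force(); T[2]=.122; print(F0,manip.current_tool_pos(),manip.current_clock())
s,f=guard(T,np.array([0,0,-1.]),.0115,.0007,1.5,F0,vel=.02); print("lower",s,f,manip.current_tool_pos(),manip.current_force()-F0,manip.current_clock())
t=viewer.get_image("top")[...,::-1];s=viewer.get_image("scene")[...,::-1]
z=lambda i:cv2.resize(i,None,fx=4,fy=4,interpolation=cv2.INTER_CUBIC)
cv2.imwrite("pics/place.png",z(s[220:340,300:440]))
E
```

```text
[ 0.47025112  0.63755783 -1.11158503  1.46324912  0.57285839  1.39381888
  0.82581905]
gap 0.0291155438366244
[-0.18783032 -1.34225224 -0.14664338] [0.63265387 0.1265027  0.12227794] 33.65
lower 0.009799999999999998 -4.586139656970007 [0.63238151 0.12660794 0.1127168 ] [-1.89043097  1.20165564  4.58613966] 37.15
```

View pics/place.png

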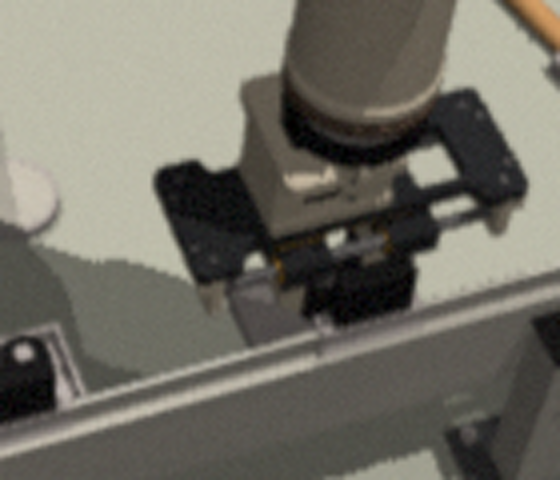

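Contact came with the specimen's underside at z 0.098, which matches the leaning floor. The crop shows the closed fingers inside the tray's side walls. I'll release and check.

```bash
python3 - <<'E'
from h import *
effector.open_jaws(); manip.sleep(.2); print(manip.current_force(),manip.current_finger_gap())
p=manip.current_tool_pos(); manip.servo_line([p[0],p[1],.17],vel=.06); manip.servo_line([p[0]-.03,p[1],.33],vel=.2)
manip.move_pose([.40,-.25,.30],best([.40,-.25,.30],RY+np.pi/2)); manip.sleep(.3); print(manip.current_clock())
t=viewer.get_image("top")[...,::-1];s=viewer.get_image("scene")[...,::-1]
z=lambda i,f:cv2.resize(i,None,fx=f,fy=f,interpolation=cv2.INTER_CUBIC)
cv2.imwrite("pics/fin.png",np.vstack([z(t[130:210,250:410],5)[:, :800],z(s[250:330,280:440],5)])[:800,:800][::1])
i=cv2.imread("pics/fin.png"); cv2.imwrite("pics/fin2.png",cv2.resize(i,(600,600)))
E
```

```text
[-0.26604069 -0.73751075  0.32986237] 0.09186799706566223
42.6167
```

View pics/fin2.png

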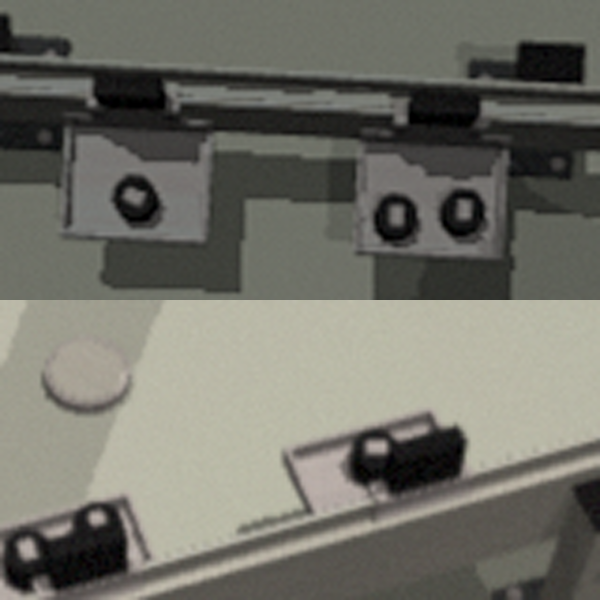

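The specimen stands near the middle of the hung tray's floor, at crop pixel (137,198), face up. Both trays hang parallel and well apart.

```bash
python3 -c "
from bench import manip
print(manip.hand_in())"
```

```text
the job is handed in; nothing more can be done
None
```

I hung the tray on the rail, seated behind the lip and clear of the other tray, stood the specimen in it polished face up, and handed the job in at about 43 s; no verdict was returned.

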